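# Unlock the tip-out tray and empty the rosettes into the bin

### The arm

A 7-joint arm with a two-finger parallel gripper is mounted at the origin on the work surface. World frame = base frame: x ahead of the robot, y to its left, z up, the work surface at z = 0. Lengths are in m, angles in degrees, forces in N, time in s.
With the tool pointing down it reaches from about 0.4 to 0.85 m from the base axis. Payload 4.4 kg.
Tool frame: the origin (TCP) lies at the very end of the fingers, on their centre line; the grasp point (between the pads) lies 19 mm behind it; z points along the fingers, x is the direction in which the jaws open and shut, and the axes are right-handed (so a half turn about z gives the same grasp; the last joint's range is limited). The gripper opens to 94 mm and grips with 3 to 60 N. Pads are 16 mm wide; open, the fingers measure 119 mm over their backs; the gripper's body (75 mm by 177 mm) begins 78 mm behind the grasp point.
Start: joints at [-3.77, 36.005, 2.206, 86.941, -1.547, 57.084, -1.146], TCP at [0.65, 0, 0.205] pointing down, gripper open.
Joint ranges: [-175.42, 175.42], [-21.48, 121.26], [-71.46, 75.88], [10.55, 141.38], [-63.04, 243.04], [13.31, 113.54], [-168.57, 168.57]. Speed limits (degrees/s): [147.25, 147.25, 180, 180, 180, 180, 180].

### API

Orientations are given as [roll, pitch, yaw] about the fixed x, y, z axes, in that order (R = Rz(yaw) Ry(pitch) Rx(roll)).
In Python, from bench import env, eyes gives the robot as it stands.
- The arm moves only by the tool send_rows, never from a script. Its argument "motion" is text: rows parted by semicolons, each of 6 numbers parted by spaces: the shift along the tool's x, y, z in cm, then the turn, a rotation vector about the tool's x, y, z in rad. A call has exactly 5 rows; each row is the pose to reach, as a shift and turn from the pose commanded when the call began, along the tool's axes at that moment; what a row does not reach only later rows make up. A row lasts 1/10 s, in which the tool goes at most 50 mm and 8.59 degrees, less where a joint would pass 70% of its speed; a pose out of reach is approached as far as the arm can. A call with a gripper value outside its range is refused whole. "gripper" is the opening, from 0 (shut) to 1 (fully open), set as the call begins (left out, the last holds). The fingers move at their own pace and stop on an object; the grip force is fixed at half the most. Time passes only in rows, so rows that repeat a pose let the fingers close, or fill a call up. It gives the time, the measured TCP pose, the force and the opening at its end, in the units of the state.
- env.sense(): the state, without advancing time (a new reading comes with each control period).
- eyes.grab_frame(name): name is "scene" or "side" or "wrist"; returns a dict with "image" (384x512x3 uint8, red, green, blue), "vertical_fov" (degrees; the focal length in pixels is half the picture's height over the tangent of half this angle, whatever the lens; pixels are square), "cx", "cy" (the principal point, pixels), "eye" and "attitude" of the camera in the world. Camera axes: x right, y down, z forward; pixel columns grow to the right and rows downward; lengths in m; the calibration is good to about 2 mm. A picture is of the moment at which its call begins. There is no depth.
- env.hand_in(): hands the job in, once; it reports no verdict.
The state is a dict: "time": time; "q": joint angles; "dq": joint speeds; "tau": joint torques, N m; "ee_pos": TCP position; "eef_rot": TCP orientation; "force": force on the tool from outside, world axes, zero at the start; "torque": the same for the moment, N m; "width": finger opening in m.
Only numpy, scipy, OpenCV 4.12 (cv2) and the standard library are available. Lean on these libraries where they do the work, as an engineer would, in place of code of your own. Each camera call takes 0.05 s, during which the arm holds its last target. There are 200 camera calls.

### The job

Unlock the carver's tip-out tray: press the sprung orange knob fully down, keep it down while turning it clockwise to the end, and let it spring back up in the open notch. Then tip the tray up (it has a red bar handle) until all five carved rosettes have slid into the wooden bin, lower the tray gently until it lies flat again without letting it fall, and let go. Leave the lock open and leave the other things on the bench where they are.

Things in the scene. Friction and masses are not known exactly. Their poses are not given: they have to be found in the camera images.
- tipper: the fixed tip-out tray stand: wooden plinth 270 x 205 x 15 mm with the tray in the middle and a green lock stand on its +x side. Origin on the table below the middle of the tray; its own +y runs from the tray's handle towards the bin, its +x from the tray towards the lock knob, z up
- tray_handle (a point): middle of the red round bar handle of the aluminium tray: bar 12 mm in diameter, 100 mm long, parallel to the stand's x axis, 88 mm above the table when the tray is flat; the gap between bar and tray's end wall is 42 mm, with a thin side stay at each end of the bar. In the stand's frame it starts at (0, -138, 88) mm; free space below it
- tray_hinge (a point): middle of the tray's hinge axle, parallel to the stand's x axis, 80 mm above the table at the bin end; in the stand's frame (0, 90, 80) mm. The tray swings up about it. Handle bar 228 mm from the axle
- tilt_tray (a joint): tilt of the tray in rad: 0 = lying flat, grows as the handle end is raised, stops at 1.2. The deck is 128 mm wide inside, 180 mm long, its top 85 mm above the table; walls 22 mm high on three sides, open at the bin end. The tray weighs about 0.4 kg, falls if let go, and cannot be raised while the red lock arm lies over its steel tab
- knob_grip (a point): centre of the lock knob's orange bar grip, on its axis, 134.5 mm above the table when up; in the stand's frame at (135, -50) mm. Bar 50 mm long (this point's x), 14 wide, 25 high, on a black skirt 60 mm in diameter whose top is 12.5 mm below this point. A green guard stands on the far side of the skirt, 34 to 50 mm from the axis, its top level with the skirt
- lock_turn (a joint): turn of the lock knob in rad: about 0 = locked (red arm lies over the tray's tab), grows clockwise seen from above; end stop at 1.25 = open notch. Turns only while the knob is held pressed at least 8 mm
- lock_knob (a joint): how far the lock knob is pressed down, in m: 0 = up, 0.010 = bottom. Its spring takes about 5 N to start and 11 N to hold at the bottom. It comes up again only in the locked or the open notch; in between a catch keeps it down
- bin: fixed open wooden bin, 190 mm (own x) by 170 mm (own y) by 60 mm high, walls 6 mm, under the open end of the tray; origin at the centre of its underside
- rosette1: freshly carved wooden rosette, round disc 34 mm in diameter and 14 mm high with a flower of beads on top, 15 g; origin at the centre of its underside, z along its axis. All five start loose on the tray's deck
- rosette2: freshly carved wooden rosette, round disc 34 mm in diameter and 14 mm high with a flower of beads on top, 15 g; origin at the centre of its underside, z along its axis. All five start loose on the tray's deck
- rosette3: freshly carved wooden rosette, round disc 34 mm in diameter and 14 mm high with a flower of beads on top, 15 g; origin at the centre of its underside, z along its axis. All five start loose on the tray's deck
- rosette4: freshly carved wooden rosette, round disc 34 mm in diameter and 14 mm high with a flower of beads on top, 15 g; origin at the centre of its underside, z along its axis. All five start loose on the tray's deck
- rosette5: freshly carved wooden rosette, round disc 34 mm in diameter and 14 mm high with a flower of beads on top, 15 g; origin at the centre of its underside, z along its axis. All five start loose on the tray's deck
- gouge1: bystander: carving gouge, about 220 mm long, 27 mm thick, lying on the bench beside the lock stand
- gouge2: bystander: another gouge like it, next to the first
- sample: bystander: carved sample plaque, 110 x 50 x 23 mm, lying beyond the handle end of the tray
- wax_tin: bystander: white wax tin, 60 mm in diameter, 45 mm high, near the lock stand
- glue: bystander: glue bottle, 56 mm in diameter, 150 mm high, beyond the bin
- mallet: bystander: black carver's mallet, 240 mm long, 60 mm thick, lying beside the bin
- offcut: bystander: dark wood offcut, 130 x 40 x 42 mm, towards the vice at the side
Things that resemble listed ones, but are neither listed nor needed, are in the scene too. What is shaped like the rosette3 but purple is not meant. Leave any turquoise look-alike of the rosette1 alone.

How it is judged (in metres and radians):
On the way, in this order (a step that is already met when the one before it is completed fails the run):
1. the lock knob has been turned to the open notch and has sprung back up (value of joint lock_turn above 1.08 rad and value of joint lock_knob below 0.0025 m), for 0.2 s.
2. the tray is tipped up past about 30 degrees (value of joint tilt_tray above 0.55 rad), for 0.2 s.
At the end, for the whole second after the job is handed in: the lock knob is in the open notch (turned more than 1.08 rad) and up (pressed less than 2.5 mm), the tray lies flat (tilt below 0.04 rad), all five rosettes lie at rest inside the bin, and every bystander is within 30 mm of where it started (all of step 1 and value of joint tilt_tray below 0.04 rad and x of rosette1 in the frame of bin between -0.09 and 0.09 m and y of rosette1 in the frame of bin between -0.08 and 0.08 m and z of each of rosette1, rosette2, rosette3, rosette4, rosette5 in the frame of bin below 0.055 m and linear speed of each of rosette1, rosette2, rosette3, rosette4, rosette5 below 0.05 m/s and x of rosette2 in the frame of bin between -0.09 and 0.09 m and y of rosette2 in the frame of bin between -0.08 and 0.08 m and x of rosette3 in the frame of bin between -0.09 and 0.09 m and y of rosette3 in the frame of bin between -0.08 and 0.08 m and x of rosette4 in the frame of bin between -0.09 and 0.09 m and y of rosette4 in the frame of bin between -0.08 and 0.08 m and x of rosette5 in the frame of bin between -0.09 and 0.09 m and y of rosette5 in the frame of bin between -0.08 and 0.08 m and distance of each of gouge1, gouge2, sample, wax_tin, mallet, glue, offcut from where it was at the start of the episode below 0.03 m); the robot touches nothing.
It fails at once if the lock is forced round without being pressed down (value of joint lock_turn between 0.16 and 1 rad and value of joint lock_knob below 0.0045 m).
It fails at once if the tray is let fall (it drops faster than 3 rad/s) (velocity of joint tilt_tray below -3 rad/s).
It fails at once if a bystander is moved by more than 30 mm (distance of any of gouge1, gouge2, sample, wax_tin, mallet, glue, offcut from where it was at the start of the episode above 0.03 m).
It also fails if it takes over 64 s, if anything falls off the work surface, if the arm or the gripper's body presses on something with over 40 N, if the wrist force passes 120 N, or if a joint passes its speed limit or range.

## Working session

There is one attempt and no reset: what is moved stays moved. The work goes in short steps, Python scripts to look and compute and a tool call to move; the robot and the scene stay as the last step left them, time stands still between calls to the robot, and variables do not carry over. Pictures are saved under pics/ and viewed, about 8 in all and at most 12, crops included, and the job is handed in when it is done.

Besides the shell and the picture viewer there is one more tool, called in YAML: its name, and indented under it one key for each argument. send_rows: Moves the arm, as the interface text tells. Its arguments: {"type":"object","properties":{"motion":{"type":"string"},"gripper":{"type":"number"}},"required":["motion"]}

```bash
ls; mkdir -p pics; cat > h.py <<'E'
import numpy as np,cv2
from bench import env,eyes
def shot(n,f):
    d=eyes.grab_frame(n); cv2.imwrite('pics/'+f,d['image'][:,:,::-1]); np.save('pics/'+f+'.npy',d,allow_pickle=True); return d
def load(f): return np.load('pics/'+f+'.npy',allow_pickle=True).item()
def K(d): return 192/np.tan(np.radians(d['vertical_fov']/2))
E
python3 - <<'E'
from h import *
for n in('scene','side','wrist'):
    d=shot(n,n+'0.png'); print({k:v for k,v in d.items() if k!='image'})
print(env.sense())
a=[cv2.imread(f'pics/{n}0.png') for n in('scene','side','wrist')]
E
```

```text
pics
{'vertical_fov': 54.104316350743474, 'cx': 256.7481941765089, 'cy': 190.91132709856, 'eye': array([ 0.94124417, -0.49516439,  0.98546573]), 'attitude': array([-144.3064384 ,   -0.21485508,   41.55871889])}
{'vertical_fov': 49.31800581926038, 'cx': 251.2134142647614, 'cy': 189.28420032413663, 'eye': array([ 0.24709418, -0.70375255,  0.98044738]), 'attitude': array([-140.33173293,   -0.46896052,  -23.03667957])}
{'vertical_fov': 66.84659293608131, 'cx': 256.2406313062817, 'cy': 194.4246893014219, 'eye': array([0.64879568, 0.07436562, 0.38363084]), 'attitude': array([1.65058533e+02, 1.38346664e-01, 4.07744678e-02])}
{'time': 0.15, 'q': array([-3.76927468, 36.04582132,  2.20241412, 86.98085911, -1.54734286,
       57.08339328, -1.14623036]), 'dq': array([ 0.00757762, -0.06006987,  0.00094595, -0.12621281, -0.00839749,
       -0.01983001,  0.00529132]), 'tau': array([ 1.52036100e-03, -5.50088596e+01,  1.14465751e+00, -1.86816269e+01,
       -5.22438856e-02,  2.09789607e-02,  9.34746663e-05]), 'ee_pos': array([6.49512196e-01, 3.21628496e-05, 2.04786666e-01]), 'eef_rot': array([-1.79999663e+02,  8.04378704e-02, -8.31713539e-04]), 'force': array([ 0.03112284,  0.16116206, -1.24145918]), 'torque': array([ 0.00983028, -0.02330146,  0.03424553]), 'width': 0.09420743381565258}
```

View pics/scene0.png

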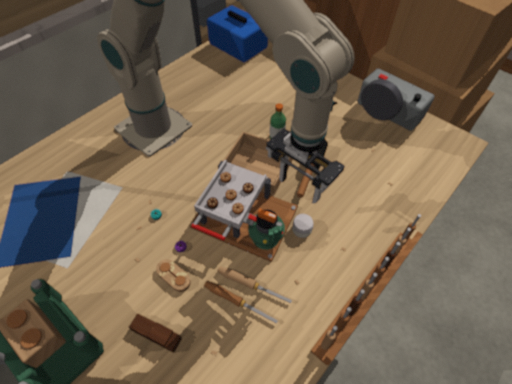

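View pics/side0.png

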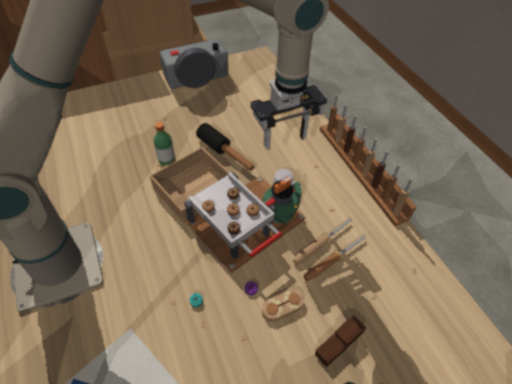

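The scene view shows the red handle around (208,230), the orange knob at (268,217) and the tray with five rosettes. In the side view the handle is around (262,240) and the knob at (283,185). I'll triangulate both.

```bash
cat >> h.py <<'E'
from scipy.spatial.transform import Rotation as R
def ray(d,uv):
    v=np.array([(uv[0]-d['cx'])/K(d),(uv[1]-d['cy'])/K(d),1]); return np.array(d['eye']),R.from_euler('xyz',d['attitude'],degrees=True).apply(v)
def plane(d,uv,z):
    e,v=ray(d,uv); return e+v*(z-e[2])/v[2]
def tri(d1,u1,d2,u2):
    e,v=ray(d1,u1); f,w=ray(d2,u2); s=np.linalg.lstsq(np.c_[v,-w],f-e,rcond=None)[0]
    a,b=e+s[0]*v,f+s[1]*w; return (a+b)/2,np.linalg.norm(a-b)
def proj(d,p):
    c=R.from_euler('xyz',d['attitude'],degrees=True).inv().apply(np.array(p)-d['eye']); return c[:2]/c[2]*K(d)+[d['cx'],d['cy']]
def blobs(d,hl,hh,smin,vmin,amin=15):
    h=cv2.cvtColor(d['image'],cv2.COLOR_RGB2HSV); m=((h[...,0]>=hl)&(h[...,0]<=hh) if hl<=hh else (h[...,0]>=hl)|(h[...,0]<=hh))&(h[...,1]>=smin)&(h[...,2]>=vmin)
    n,l,s,c=cv2.connectedComponentsWithStats(m.astype('uint8')); return [(s[i],c[i],np.argwhere(l==i)[:,::-1]) for i in range(1,n) if s[i,4]>=amin]
E
python3 - <<'E'
from h import *
for n in('scene','side'):
    d=load(n+'0.png')
    for nm,a in(('red',(175,3,190,100)),('orange',(5,14,190,130))):
        for s,c,p in blobs(d,*a):
            r=cv2.minAreaRect(p.astype('float32')); print(n,nm,s,c.round(1),[np.round(x,1) for x in r])
s=cv2.imread('pics/scene0.png')[180:260,185:325]; t=cv2.imread('pics/side0.png')[150:270,215:325]
cv2.imwrite('pics/c.png',np.hstack([cv2.resize(s,(430,420),interpolation=2),cv2.resize(t,(370,420),interpolation=2)]))
E
```

```text
scene red [249 215   7   6  22] [252.3 217.7] [array([252.4, 217.7]), array([6.7, 2.7]), np.float64(26.6)]
scene red [192 225  33  15 124] [208.  231.5] [array([208.1, 231.3]), array([34.5,  4. ]), np.float64(22.9)]
scene orange [276 104   6   5  22] [278.6 106. ] [array([278.5, 106. ]), array([4., 5.]), np.float64(90.0)]
scene orange [263 211   6   6  18] [265.6 213.2] [array([265.4, 213.8]), array([5.3, 4.3]), np.float64(78.7)]
side red [251 233  30  23  68] [265.9 244.1] [array([265.6, 244.1]), array([ 2.3, 36.4]), np.float64(54.2)]
```

View pics/c.png

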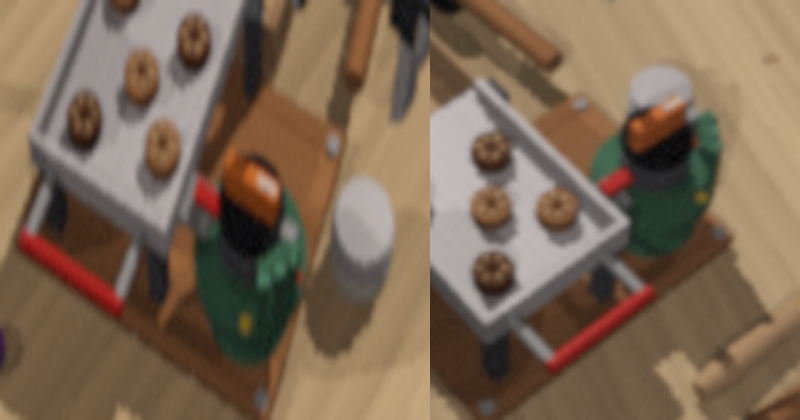

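```bash
python3 - <<'E'
from h import *
S,T=load('scene0.png'),load('side0.png')
cs=lambda x,y:(185+x/3.071,180+y/5.25); ct=lambda x,y:(215+(x-430)/3.364,150+y/3.5)
L=tri(S,cs(27,240),T,ct(553,364)); Rr=tri(S,cs(117,307),T,ct(648,293)); print('handle ends',L,Rr)
print('mask centre',plane(S,(208,231.5),.088),plane(T,(265.9,244.1),.088))
x=Rr[0]-L[0];print('yaw',np.degrees(np.arctan2(x[1],x[0])),np.linalg.norm(x))
k=tri(S,cs(252,185),T,ct(657,128));print('knob',k)
for e in (cs(232,158),cs(272,203)): print('S bar end',plane(S,e,.147))
for e in (ct(632,140),ct(686,105)): print('T bar end',plane(T,e,.147))
c=(L[0]+Rr[0])/2; yaw=np.arctan2(x[1],x[0]); ex=np.array([np.cos(yaw),np.sin(yaw)]);ey=np.array([-ex[1],ex[0]])
o=c[:2]+.138*ey; print('origin',o,'knob pred',o+.135*ex-.05*ey,'hinge',o+.09*ey)
print('guard?',plane(S,cs(278,262),.12),plane(T,ct(708,140),.122))
E
```

```text
handle ends (array([ 0.46389473, -0.21397301,  0.08555912]), np.float64(0.0011610707848090985)) (array([ 0.55309751, -0.18893361,  0.08805188]), np.float64(0.00019061458462849094))
mask centre [ 0.50722369 -0.20085949  0.088     ] [ 0.50763945 -0.2035842   0.088     ]
yaw 15.679538789649888 0.09268398836077335
knob (array([ 0.61034794, -0.07685762,  0.12868304]), np.float64(0.0050089839231448425))
S bar end [ 0.59301718 -0.08247476  0.147     ]
S bar end [ 0.63588261 -0.07984917  0.147     ]
T bar end [ 0.57981052 -0.09631259  0.147     ]
T bar end [ 0.63350441 -0.08160427  0.147     ]
origin [ 0.47120071 -0.06858852] knob pred [ 0.61468996 -0.08024329] hinge [0.44687761 0.01806243]
guard? [ 0.6522234  -0.08959114  0.12      ] [ 0.64541338 -0.10130139  0.122     ]
```

send_rows:
  motion: "-0.8 1.6 0 0 0 -0.15; -1.6 3.2 0 0 0 -0.30; -2.4 4.8 0 0 0 -0.45; -3.2 6.4 0 0 0 -0.60; -3.8 8.0 0 0 0 -0.74"

```text
time: 0.65
ee_pos: [0.6112, -0.0806, 0.2052]
eef_rot: [-180.0, 0.0, 42.7]
force: [-0.0, -0.2, 0.9]
width: 0.0936
```

send_rows:
  motion: "0 0 0 0 0 -0.14; 0 0 0 0 0 -0.28; 0 0 0 0 0 -0.42; 0 0 0 0 0 -0.56; 0 0 0 0 0 -0.70"

```text
time: 1.15
ee_pos: [0.6117, -0.0801, 0.2052]
eef_rot: [-180.0, 0.0, 82.8]
force: [-0.1, -1.2, -0.2]
width: 0.0941
```

send_rows:
  motion: "0 0 0 0 0 -0.14; 0 0 0 0 0 -0.28; 0 0 0 0 0 -0.36; 0 0 0 0 0 -0.36; 0 0 0 0 0 -0.36"

```text
time: 1.65
ee_pos: [0.6118, -0.0801, 0.2052]
eef_rot: [-180.0, -0.0, 103.0]
force: [-1.0, -0.6, 0.2]
width: 0.0936
```

```bash
python3 - <<'E'
from h import *
d=shot('wrist','w1.png')
for nm,a in(('orange',(3,14,190,60)),('red',(172,2,190,60))):
    for s,c,p in blobs(d,*a,60): print(nm,s,c.round(1),[np.round(x,1) for x in cv2.minAreaRect(p.astype('float32'))],plane(d,c,.147).round(4))
s=env.sense(); print(s['ee_pos'],s['eef_rot'],s['q'],s['force'],s['width'])
print('tcp px',proj(d,s['ee_pos']))
E
```

```text
red [ 141    0   27  113 1115] [153.8  51.3] [array([155.1,  55.6]), array([114.2,  13. ]), np.float64(81.3)] [ 0.509  -0.1825  0.147 ]
red [251 138  13  28 306] [256.9 151.6] [array([257.1, 151.5]), array([27.5, 11.4]), np.float64(87.6)] [ 0.5642 -0.0907  0.147 ]
[ 0.61189724 -0.08005056  0.20530831] [-1.79983180e+02 -5.47337068e-03  1.03020677e+02] [ 20.67783106  35.13808101 -26.02386233  91.97397252  17.52346425
  56.9885043   92.1677749 ] [ 0.80054634 -0.14665185  0.43264808] 0.09397024383277688
tcp px [256.53948765 235.78155927]
```

View pics/w1.png

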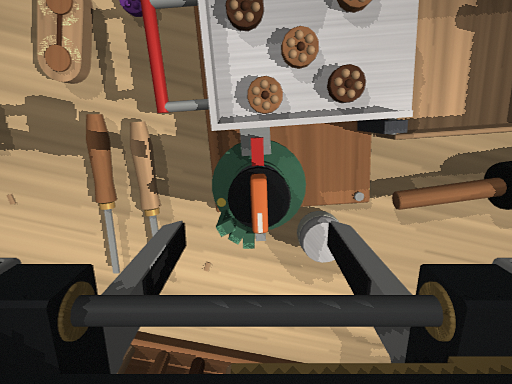

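The wrist view shows the knob bar from (258,175) to (261,233), the skirt centre near (258,197), the guard at lower left (235,232), and the handle end at (163,110).

```bash
python3 - <<'E'
from h import *
d=load('w1.png')
h=cv2.cvtColor(d['image'],cv2.COLOR_RGB2HSV)
print(h[185,258],h[205,252:268,:].tolist())
for s,c,p in blobs(d,4,20,170,100,200):
    if 150<c[1]<250 and 230<c[0]<290: print(s,c,cv2.minAreaRect(p.astype('float32')))
for q in((258,175),(261,234),(259.7,204.5)): print(plane(d,q,.147))
print('skirt',plane(d,(258,197),.122))
print('handle end',plane(d,(163,110),.090),plane(d,(148,0),.09))
E
```

```text
[ 10 183 213] [[10, 188, 133], [10, 191, 163], [10, 186, 197], [10, 186, 211], [10, 186, 210], [10, 184, 212], [10, 184, 214], [10, 185, 215], [10, 183, 217], [10, 185, 218], [10, 183, 220], [10, 183, 220], [10, 182, 224], [10, 182, 228], [10, 186, 219], [10, 186, 122]]
[251 174  17  59 762] [259.16141732 200.83333333] ((259.2505187988281, 203.01132202148438), (58.439659118652344, 15.756458282470703), 87.39744567871094)
[ 0.58288505 -0.08547451  0.147     ]
[ 0.63340469 -0.07099412  0.147     ]
[ 0.6074213  -0.07826482  0.147     ]
skirt [ 0.60795055 -0.0794765   0.122     ]
handle end [ 0.55193646 -0.18711957  0.09      ] [ 0.46170813 -0.21378872  0.09      ]
```

send_rows:
  motion: "0.16 -0.2 1.5 0 0 -0.05; 0.16 -0.2 3 0 0 -0.05; 0.16 -0.2 4.5 0 0 -0.05; 0.16 -0.2 6 0 0 -0.05; 0.16 -0.2 6.5 0 0 -0.05"
  gripper: 0.5

```text
time: 2.2
ee_pos: [0.6086, -0.0789, 0.139]
eef_rot: [-179.9, -0.0, 105.9]
force: [0.2, 0.4, -0.1]
width: 0.0573
```

send_rows:
  motion: "0 0 0.5 0 0 0; 0 0 1 0 0 0; 0 0 1.5 0 0 0; 0 0 1.6 0 0 0; 0 0 1.6 0 0 0"

```text
time: 2.7
ee_pos: [0.6097, -0.0789, 0.1245]
eef_rot: [180.0, -0.0, 106.0]
force: [0.7, 0.4, -0.4]
width: 0.0467
```

send_rows:
  motion: "0 0 0 0 0 0; 0 0 0 0 0 0; 0 0 0 0 0 0; 0 0 0 0 0 0; 0 0 0 0 0 0"
  gripper: 0

```text
time: 3.2
ee_pos: [0.6096, -0.0784, 0.1246]
eef_rot: [180.0, -0.0, 106.0]
force: [-1.0, 0.2, 0.4]
width: 0.0135
```

Gripped at 13.5 mm against the 14 mm bar. Now press down.

send_rows:
  motion: "0 0 0.3 0 0 0; 0 0 0.6 0 0 0; 0 0 0.9 0 0 0; 0 0 1.2 0 0 0; 0 0 1.2 0 0 0"

```text
time: 3.7
ee_pos: [0.6097, -0.0783, 0.1144]
eef_rot: [180.0, 0.0, 106.0]
force: [-4.7, 1.7, 15.2]
width: 0.0137
```

send_rows:
  motion: "0 0 0.2 0 0 0; 0 0 0.2 0 0 0.03; 0 0 0.2 0 0 0.09; 0 0 0.2 0 0 0.15; 0 0 0.2 0 0 0.15"

```text
time: 4.2
ee_pos: [0.6098, -0.0781, 0.1143]
eef_rot: [179.9, 0.1, 97.3]
force: [-8.5, 1.6, 26.6]
width: 0.014
```

send_rows:
  motion: "0 0 0 0 0 0.08; 0 0 0 0 0 0.16; 0 0 0 0 0 0.24; 0 0 0 0 0 0.32; 0 0 0 0 0 0.40"

```text
time: 4.7
ee_pos: [0.6098, -0.0777, 0.1142]
eef_rot: [179.9, -0.0, 74.3]
force: [-7.8, 2.9, 26.5]
width: 0.0138
```

send_rows:
  motion: "0 0 0 0 0 0.08; 0 0 0 0 0 0.16; 0 0 0 0 0 0.24; 0 0 0 0 0 0.32; 0 0 0 0 0 0.40"

```text
time: 5.2
ee_pos: [0.6101, -0.0772, 0.1143]
eef_rot: [180.0, -0.1, 51.4]
force: [-8.7, 3.6, 25.9]
width: 0.0137
```

send_rows:
  motion: "0 0 0 0 0 0.08; 0 0 0 0 0 0.16; 0 0 0 0 0 0.24; 0 0 0 0 0 0.30; 0 0 0 0 0 0.30"

```text
time: 5.7
ee_pos: [0.6103, -0.0769, 0.1143]
eef_rot: [180.0, -0.1, 34.4]
force: [-7.7, 3.7, 24.9]
width: 0.0139
```

```bash
python3 - <<'E'
from h import *
s=env.sense(); print(s['ee_pos'],s['eef_rot'],s['q'],s['force'],s['torque'],s['width'])
E
```

```text
[ 0.61033674 -0.07694982  0.11427362] [ 1.79986621e+02 -1.34509382e-01  3.44368008e+01] [ 7.16207558 39.21086808 -4.12411277 97.74709761  3.71086338 43.06093185
 35.693265  ] [-7.69462072  3.7243892  24.94713808] [0.82780625 1.78991192 0.27486352] 0.013870687062537227
```

send_rows:
  motion: "0 0 0 0 0 0.03; 0 0 0 0 0 0.06; 0 0 0 0 0 0.06; 0 0 0 0 0 0.06; 0 0 0 0 0 0.06"

```text
time: 6.2
ee_pos: [0.6105, -0.0771, 0.1142]
eef_rot: [180.0, -0.1, 31.1]
force: [-6.3, 3.5, 25.0]
width: 0.0145
```

```bash
python3 - <<'E'
from h import *
s=env.sense(); print(s['ee_pos'],s['eef_rot'],s['force'],s['torque'],s['width'])
E
```

```text
[ 0.61045493 -0.07709589  0.11423599] [ 1.79979769e+02 -1.41754322e-01  3.11485815e+01] [-6.30938132  3.53426139 24.99922767] [0.8481139  1.67693815 0.6223933 ] 0.014502469252314637
```

End stop reached: the torque doubled. Now let it rise.

send_rows:
  motion: "0 0 -0.3 0 0 -0.01; 0 0 -0.6 0 0 -0.02; 0 0 -0.9 0 0 -0.03; 0 0 -1.2 0 0 -0.03; 0 0 -1.4 0 0 -0.03"

```text
time: 6.7
ee_pos: [0.6101, -0.0771, 0.1247]
eef_rot: [-180.0, -0.1, 32.8]
force: [3.9, 2.6, -9.8]
width: 0.0137
```

send_rows:
  motion: "0 0 0 0 0 0; 0 0 0 0 0 0; 0 0 0 0 0 0; 0 0 0 0 0 0; 0 0 0 0 0 0"
  gripper: 0.4

```text
time: 7.2
ee_pos: [0.6096, -0.0792, 0.1244]
eef_rot: [180.0, 0.0, 32.6]
force: [-0.5, 0.7, -0.7]
width: 0.0372
```

send_rows:
  motion: "0 0 -1.5 0 0 0; 0 0 -3 0 0 0; 0 0 -5 0 0 0; 0 0 -7 0 0 0; 0 0 -8 0 0 0"

```text
time: 7.7
ee_pos: [0.6106, -0.0791, 0.2062]
eef_rot: [179.9, -0.1, 32.6]
force: [-0.6, 0.4, 0.1]
width: 0.0376
```

```bash
python3 - <<'E'
from h import *
d=shot('wrist','w2.png'); t=shot('scene','s2.png');u=shot('side','t2.png')
a=cv2.resize(t['image'][180:260,185:325],(350,200));b=cv2.resize(u['image'][150:270,215:325],(250,272))
o=np.zeros((600,512,3),'uint8');o[:384]=d['image'];o[384:584,:350]=a; o=np.hstack([o,np.zeros((600,250,3),'uint8')]);o[:272,512:]=b
cv2.imwrite('pics/m2.png',o[:,:,::-1])
s=env.sense(); print(s['ee_pos'],s['eef_rot'],s['q'],s['force'])
for s,c,p in blobs(d,4,20,170,100,200): print(s,c,cv2.minAreaRect(p.astype('float32')))
E
```

```text
[ 0.60984731 -0.07897284  0.20465016] [ 1.79969228e+02 -3.36652576e-02  3.26499974e+01] [ 7.1671309  33.06200348 -3.86963919 92.87428805  2.61057632 54.10633022
 35.04302395] [-0.34311479 -0.13196703  0.96506231]
[249 173  17  59 788] [257.03172589 199.06091371] ((257.063232421875, 202.0181884765625), (58.40765380859375, 15.694714546203613), 87.61405944824219)
```

View pics/m2.png

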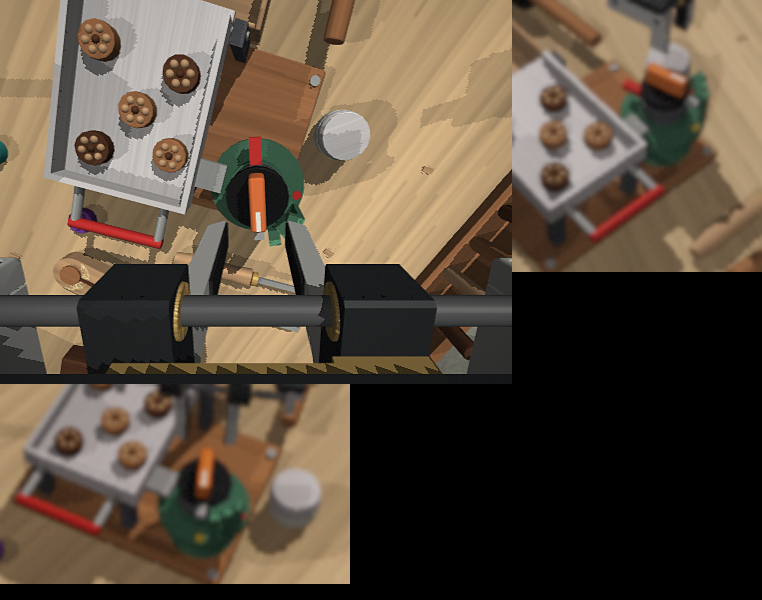

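The red arm has swung clear of the tab, and the knob is up with the same apparent size as before. Its turn is about 1.23 rad. Next I locate the handle in this wrist view, where it runs from (70,222) to (162,243).

```bash
python3 - <<'E'
from h import *
d=load('w2.png')
for s,c,p in blobs(d,172,3,180,60,300):
    r=cv2.minAreaRect(p.astype('float32')); print(s,c,r)
    if s[0]>150: continue
    P=cv2.boxPoints(r); P=P[np.argsort(P[:,0])]; a,b=P[:2].mean(0),P[2:].mean(0)
    A,B=plane(d,a,.09),plane(d,b,.09); v=B-A; print(A,B,np.linalg.norm(v),np.degrees(np.arctan2(v[1],v[0])),(A+B)/2)
    m=(A+B)/2; dl=m[:2]-[.6096,-.0790]; yaw=np.radians(32.65)
    x=np.array([np.cos(yaw),np.sin(yaw)]);y=np.array([x[1],-x[0]]);print('tool shift cm',100*dl@x,100*dl@y)
E
```

```text
[249 137  13  28 329] [254.94528875 150.47112462] ((255.0, 150.5), (27.0, 12.0), 90.0)
[ 68 218  95  31 948] [114.20780591 231.76160338] ((114.61766052246094, 231.52944946289062), (96.04410552978516, 10.914102554321289), 14.03624439239502)
[ 0.45694326 -0.21586892  0.09      ] [ 0.55390987 -0.18594898  0.09      ] 0.10147771754108074 17.148089647903657 [ 0.50542656 -0.20090895  0.09      ]
tool shift cm -15.34827295772084 4.644296408439376
```

send_rows:
  motion: "-3.1 0.9 0 0 0 -0.14; -6.2 1.8 0 0 0 -0.28; -9.3 2.7 0 0 0 -0.42; -12.4 3.7 0 0 0 -0.56; -15.3 4.65 0 0 0 -0.70"
  gripper: 0.42

```text
time: 8.35
ee_pos: [0.504, -0.2014, 0.2031]
eef_rot: [-179.9, -0.0, 73.1]
force: [-0.1, -1.1, -0.4]
width: 0.0398
```

send_rows:
  motion: "0 0 0 0 0 -0.14; 0 0 0 0 0 -0.28; 0 0 0 0 0 -0.42; 0 0 0 0 0 -0.56; 0 0 0 0 0 -0.59"

```text
time: 8.85
ee_pos: [0.5051, -0.2005, 0.2032]
eef_rot: [-179.9, -0.1, 106.7]
force: [0.7, 0.5, -0.5]
width: 0.0396
```

```bash
python3 - <<'E'
from h import *
d=shot('wrist','w3.png'); s=env.sense(); print(s['ee_pos'],s['eef_rot'],s['q'])
for S,c,p in blobs(d,172,3,180,60,300):
    r=cv2.minAreaRect(p.astype('float32')); print(S,c,r); a=r[0]; m=plane(d,a,.09); dl=m[:2]-s['ee_pos'][:2]; yaw=np.radians(s['eef_rot'][2])
    x=np.array([np.cos(yaw),np.sin(yaw)]);y=np.array([x[1],-x[0]]);print(m,'tool shift cm',100*dl@x,100*dl@y)
E
```

```text
[ 0.50522651 -0.20046843  0.20336529] [-1.79923938e+02 -9.94196936e-02  1.06581519e+02] [ 35.10388261  29.01086986 -24.341611   103.62346651  14.91720747
  50.6550508  110.49022113]
[249 145  12  95 825] [253.95515152 191.84606061] ((254.5, 192.0), (94.0, 11.0), 90.0)
[ 0.50479069 -0.20228908  0.09      ] tool shift cm -0.16205600207736662 -0.09372719793990857
```

View pics/w3.png

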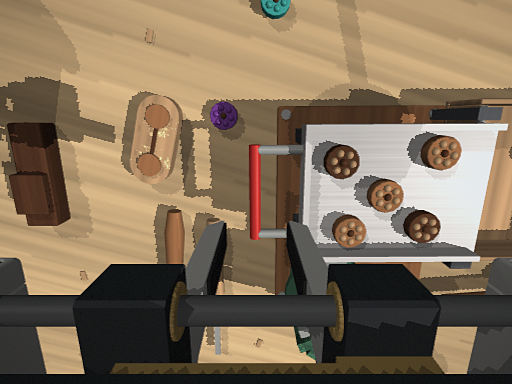

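The bar is vertical in the image at (254,192) and lies between the fingers, so the grasp is aligned. Descend and grip.

send_rows:
  motion: "-0.15 -0.1 3 0 0 0; -0.15 -0.1 6 0 0 0; -0.15 -0.1 9 0 0 0; -0.15 -0.1 12 0 0 0; -0.15 -0.1 13.3 0 0 0"

```text
time: 9.4
ee_pos: [0.5035, -0.2017, 0.0687]
eef_rot: [-179.8, -0.2, 106.5]
force: [-0.7, -0.4, 1.0]
width: 0.0395
```

send_rows:
  motion: "0 0 0 0 0 0; 0 0 0 0 0 0; 0 0 0 0 0 0; 0 0 0 0 0 0; 0 0 0 0 0 0"
  gripper: 0

```text
time: 9.9
ee_pos: [0.5062, -0.2018, 0.0727]
eef_rot: [179.9, 0.0, 106.6]
force: [-0.7, 2.0, 4.9]
width: 0.011
```

```bash
python3 - <<'E'
from h import *
s=env.sense(); print(s['ee_pos'],s['eef_rot'],s['force'],s['torque'],s['width'])
for th in np.arange(0,1.06,.075):
    y=-.228*np.cos(th)+.008*np.sin(th)+.228; z=.228*np.sin(th)+.008*np.cos(th)-.008; print(round(th,3),'x %.2f z %.2f'%(100*y,-100*z))
E
```

```text
[ 0.50619714 -0.20182414  0.07266088] [1.79899390e+02 2.61256657e-02 1.06576994e+02] [-0.67566453  2.01808634  4.91373903] [ 0.65586239  0.14494815 -0.00493503] 0.010987868930739235
0.0 x 0.00 z -0.00
0.075 x 0.12 z -1.71
0.15 x 0.38 z -3.40
0.225 x 0.75 z -5.07
0.3 x 1.25 z -6.70
0.375 x 1.88 z -8.30
0.45 x 2.62 z -9.84
0.525 x 3.47 z -11.32
0.6 x 4.43 z -12.73
0.675 x 5.50 z -14.07
0.75 x 6.66 z -15.33
0.825 x 7.92 z -16.49
0.9 x 9.25 z -17.56
0.975 x 10.67 z -18.52
1.05 x 12.15 z -19.38
```

send_rows:
  motion: "0.03 0 -0.8 0 0 0; 0.12 0 -1.7 0 0 0; 0.25 0 -2.6 0 0 0; 0.38 0 -3.4 0 0 0; 0.55 0 -4.25 0 0 0"

```text
time: 10.4
ee_pos: [0.5045, -0.1968, 0.1149]
eef_rot: [179.9, 0.0, 106.6]
force: [3.5, 1.9, -3.5]
width: 0.011
```

```bash
python3 - <<'E'
from h import *
u=shot('side','t4.png');w=shot('wrist','w4.png')
cv2.imwrite('pics/m4.png',np.hstack([cv2.resize(u['image'][110:290,150:330],(384,384)),w['image'][:,96:]])[:,:,::-1])
s=env.sense(); print(s['ee_pos'],s['eef_rot'],s['force'],s['torque'],s['width'])
E
```

```text
[ 0.50448506 -0.19675031  0.1152469 ] [1.79909475e+02 4.43509724e-02 1.06584941e+02] [ 2.76190207  1.98430072 -3.63341993] [ 0.48276507 -0.83220481  0.01706537] 0.010977554269206387
```

View pics/m4.png

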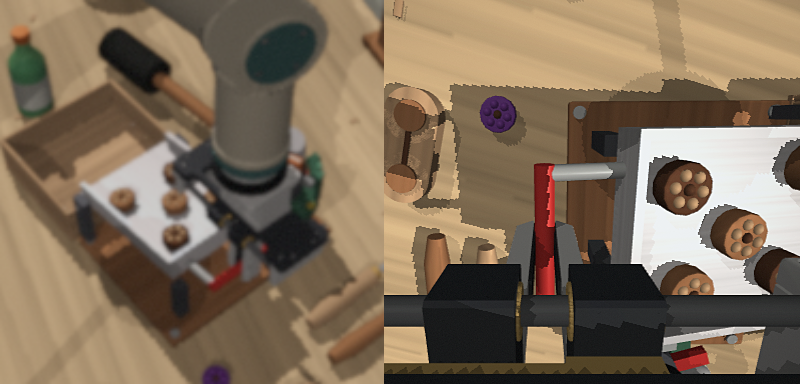

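The tray rises with the handle, which runs along the fingers at (543,230). Continuing along the arc.

send_rows:
  motion: "0.43 0 -1.6 0 0 0; 1.02 0 -3.3 0 0 0; 1.76 0 -5.0 0 0 0; 2.63 0 -6.6 0 0 0; 3.62 0 -8.1 0 0 0"

```text
time: 11.0
ee_pos: [0.4946, -0.1639, 0.1965]
eef_rot: [179.9, 0.2, 106.5]
force: [3.8, -4.1, -0.4]
width: 0.0115
```

send_rows:
  motion: "0.5 0 -0.7 0 0 0; 1.0 0 -1.35 0 0 0; 1.6 0 -2.0 0 0 0; 2.2 0 -2.65 0 0 0; 2.5 0 -2.97 0 0 0"

```text
time: 11.5
ee_pos: [0.4877, -0.1413, 0.2264]
eef_rot: [179.9, 0.3, 106.5]
force: [5.1, -7.4, 4.3]
width: 0.0113
```

```bash
python3 - <<'E'
from h import *
u=shot('side','t5.png');w=shot('scene','s5.png')
cv2.imwrite('pics/m5.png',np.hstack([cv2.resize(u['image'][110:290,130:330],(400,360)),cv2.resize(w['image'][110:290,140:340],(400,360))])[:,:,::-1])
s=env.sense(); print(s['ee_pos'],s['eef_rot'],s['force'],s['torque'],s['width'])
E
```

```text
[ 0.48768175 -0.14134354  0.22644395] [179.86696717   0.337484   106.48692808] [ 3.98818543 -6.30639415  4.81144903] [-1.60631781 -0.99278011  0.02508549] 0.011179067087649994
```

View pics/m5.png

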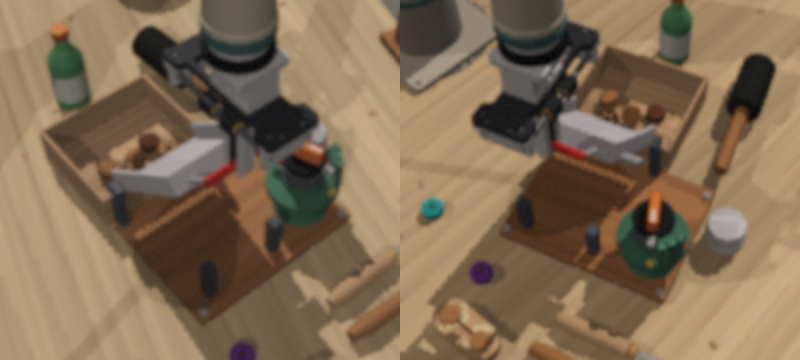

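The rosettes are in or entering the bin, at scene crop (610–655,100). Tip a little further so none can be left on the deck.

send_rows:
  motion: "0.6 0 -0.6 0 0 0; 1.3 0 -1.2 0 0 0; 2.0 0 -1.8 0 0 0; 2.7 0 -2.4 0 0 0; 2.7 0 -2.4 0 0 0"

```text
time: 12.1
ee_pos: [0.48, -0.1158, 0.2511]
eef_rot: [179.9, 0.4, 106.5]
force: [2.0, -7.0, 9.1]
width: 0.0111
```

send_rows:
  motion: "0 0 0 0 0 0; 0 0 0 0 0 0; 0 0 0 0 0 0; 0 0 0 0 0 0; 0 0 0 0 0 0"

```text
time: 12.6
ee_pos: [0.4802, -0.1165, 0.2505]
eef_rot: [179.9, 0.4, 106.4]
force: [2.9, -6.8, 8.2]
width: 0.0112
```

```bash
python3 - <<'E'
from h import *
u=shot('side','t6.png');w=shot('scene','s6.png');v=shot('wrist','w6.png')
cv2.imwrite('pics/m6.png',np.vstack([np.hstack([cv2.resize(u['image'][130:230,140:260],(400,300),interpolation=2),cv2.resize(w['image'][120:210,200:320],(400,300),interpolation=2)]),np.hstack([cv2.resize(v['image'],(400,300)),np.zeros((300,400,3),'uint8')])])[:,:,::-1])
s=env.sense(); print(s['ee_pos'],s['eef_rot'],s['force'],s['torque'],s['width'])
E
```

```text
[ 0.48019735 -0.11652427  0.25051675] [179.86562474   0.39372153 106.41969989] [ 2.98501408 -8.28328413  8.67011109] [-1.8888766  -0.83436561  0.01411213] 0.010816984414877747
```

View pics/m6.png

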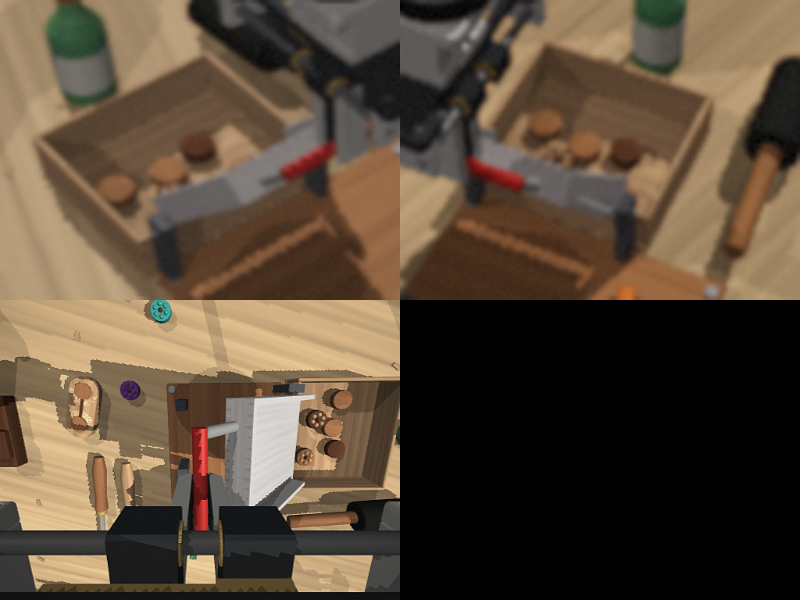

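All five rosettes are visible in the bin in the wrist view, and the deck is empty. Now lower the tray gently along the arc.

send_rows:
  motion: "-1.19 0 1.0 0 0 0; -2.22 0 1.92 0 0 0; -3.18 0 2.89 0 0 0; -4.09 0 3.91 0 0 0; -4.94 0 4.99 0 0 0"

```text
time: 13.25
ee_pos: [0.4939, -0.1622, 0.1995]
eef_rot: [179.9, 0.2, 106.5]
force: [3.6, -3.0, 3.4]
width: 0.0112
```

send_rows:
  motion: "-0.9 0 1.31 0 0 0; -1.7 0 2.69 0 0 0; -2.41 0 4.12 0 0 0; -3.02 0 5.6 0 0 0; -3.52 0 7.11 0 0 0"

```text
time: 13.75
ee_pos: [0.5036, -0.1941, 0.127]
eef_rot: [179.9, 0.0, 106.5]
force: [4.5, -0.8, 2.0]
width: 0.011
```

send_rows:
  motion: "-0.4 0 1.5 0 0 0; -0.65 0 2.8 0 0 0; -0.8 0 4.0 0 0 0; -0.87 0 4.8 0 0 0; -0.9 0 5.4 0 0 0"

```text
time: 14.25
ee_pos: [0.506, -0.2018, 0.0727]
eef_rot: [180.0, -0.0, 106.6]
force: [4.1, -1.3, 16.6]
width: 0.0113
```

send_rows:
  motion: "0 0 0.1 0 0 0; 0 0 0.2 0 0 0; 0 0 0.2 0 0 0; 0 0 0.2 0 0 0; 0 0 0.2 0 0 0"

```text
time: 14.75
ee_pos: [0.506, -0.2018, 0.0725]
eef_rot: [179.9, 0.0, 106.6]
force: [1.1, -0.9, 12.1]
width: 0.011
```

```bash
python3 - <<'E'
from h import *
s=env.sense(); print(s['ee_pos'],s['eef_rot'],s['force'],s['torque'],s['width'])
E
```

```text
[ 0.50601045 -0.20181248  0.07252399] [1.79944994e+02 3.27031950e-02 1.06596910e+02] [ 1.08264333 -0.89418107 12.07078721] [-0.00392765 -0.51953405  0.05554896] 0.010998805255356943
```

Back at the grasp pose, z = 0.0725, with the stop carrying load. Open, then rise straight up.

send_rows:
  motion: "0 0 0 0 0 0; 0 0 0 0 0 0; 0 0 0 0 0 0; 0 0 0 0 0 0; 0 0 0 0 0 0"
  gripper: 0.42

```text
time: 15.25
ee_pos: [0.5048, -0.202, 0.0712]
eef_rot: [-179.9, -0.0, 106.6]
force: [0.9, 1.1, -0.3]
width: 0.039
```

send_rows:
  motion: "0 0 -2 0 0 0; 0 0 -5 0 0 0; 0 0 -8 0 0 0; 0 0 -12 0 0 0; 0 0 -16 0 0 0"

```text
time: 15.75
ee_pos: [0.5047, -0.2019, 0.2328]
eef_rot: [-179.9, -0.1, 106.6]
force: [1.1, -0.7, 1.4]
width: 0.0393
```

send_rows:
  motion: "0 0 0 0 0 0; 0 0 0 0 0 0; 0 0 0 0 0 0; 0 0 0 0 0 0; 0 0 0 0 0 0"

```text
time: 16.25
ee_pos: [0.5047, -0.202, 0.2305]
eef_rot: [-179.9, -0.1, 106.6]
force: [-0.4, 0.2, 0.2]
width: 0.0391
```

```bash
python3 - <<'E'
from h import *
w=shot('scene','s7.png');v=shot('wrist','w7.png');u=shot('side','t7.png')
o=np.vstack([np.hstack([cv2.resize(u['image'][110:310,140:370],(400,348)),cv2.resize(w['image'][95:295,140:370],(400,348))]),np.hstack([cv2.resize(v['image'],(333,250)),np.zeros((250,467,3),'uint8')])])
cv2.imwrite('pics/m7.png',o[:,:,::-1])
s=env.sense(); print(s['ee_pos'],s['force'],s['width'],s['time'])
a,b=load('scene0.png'),load('side0.png')
for d in (a,w,b,u):
    print([ (c.round(1),S[4]) for S,c,p in blobs(d,172,3,190,100,20)])
E
```

```text
[ 0.50517406 -0.20206886  0.23109473] [ 0.18849377  0.12288363 -0.29876387] 0.03962339626906923 16.4
[(array([252.3, 217.7]), np.int32(22)), (array([208. , 231.5]), np.int32(124))]
[(array([208.3, 231.6]), np.int32(128))]
[(array([265.9, 244.1]), np.int32(68))]
[(array([265.3, 244.6]), np.int32(64))]
```

View pics/m7.png

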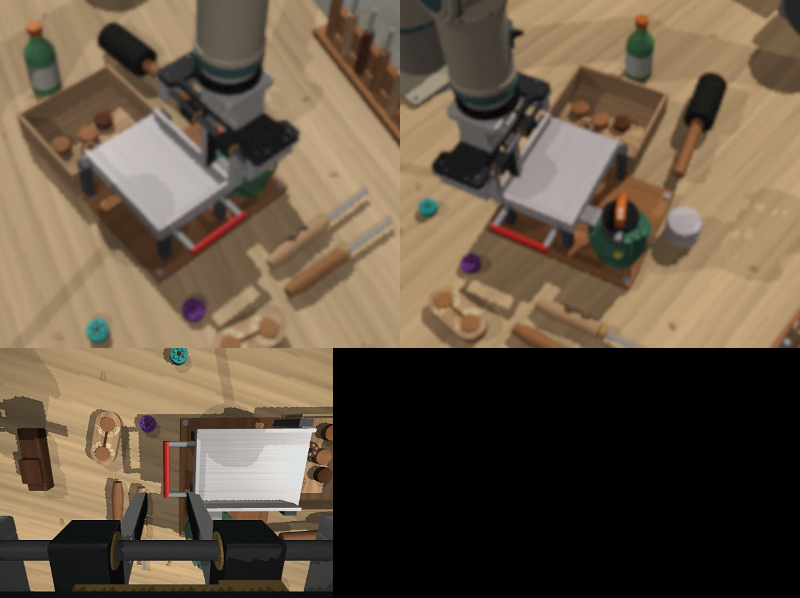

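The tray is flat, with the handle back within 0.6 px in both views. Its deck is empty, the rosettes are in the bin, the lock is open and up, and the bystanders are undisturbed. The robot touches nothing, so I hand in.

```bash
python3 -c "
from bench import env
print(env.hand_in())"
```

```text
the job is handed in; nothing more can be done
None
```

I carried out the whole task and handed it in at about 16.4 s of the 64 s allowed. The hand-in reports no verdict.

- **Lock:** I pressed the knob to the bottom (about 10 mm of travel, 25 N), turned it clockwise to the end stop and let it rise. Afterwards the wrist view showed the red arm clear of the tab and the knob up, turned about 1.23 rad.
- **Tray:** I gripped the red bar and tipped the tray to about 0.9 rad. All five rosettes were visible in the bin and the deck was empty. I lowered the tray along the same arc at about 0.6 to 0.7 rad/s and let go once it was resting on its stop.
- **Last checks:** The handle is back within about 0.6 px of its start in both fixed views. The deck is empty and the gripper is clear, with almost no force on the tool. The bystanders look unmoved, but I judged that by eye and did not measure it.
- **Odd readings:** The gripper read 11 mm on the 12 mm bar and rose about 3 mm as it closed, but the grip held. Rosette positions in the bin were also checked only by eye. In the last pictures the tray hides part of the bin, so the count of five comes from the view while it was tipped.

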